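# Pack the patient's take-home tray

## Robot

A 6-joint arm with a two-finger parallel gripper is mounted at the origin on the work surface. World frame = base frame: x ahead of the robot, y to its left, z up, the work surface at z = 0. Lengths are in m, angles in rad, forces in N, time in s.
With the tool pointing down it reaches from about 0.25 to 0.775 m from the base axis. Payload 4 kg.
Tool frame: the origin (TCP) lies between the finger pads; the fingertips stand 19 mm ahead of it and the grasp point (between the pads) is the TCP (tcp_to_tips is the distance from the TCP to the fingertips, in m); z points along the fingers, y is the direction in which the jaws open and shut (so a half turn about z gives the same grasp; the last joint's range is limited). The gripper opens to 94 mm and grips with 3 to 60 N. Pads are 16 mm wide; open, the fingers measure 119 mm over their backs; the gripper's body (75 mm by 177 mm) begins 78 mm behind the grasp point.
Start: joints at [1.122, 0.087, 1.371, -0, 1.684, -0.103], TCP at [0.186, 0.517, 0.202] pointing down, gripper open.
Joint ranges: [-3.1, 3.1], [-0.76, 2.03], [0.27, 2.55], [-1.08, 4.22], [0.17, 2.65], [-2.57, 2.57]. Speed limits (rad/s): [2.79, 2.79, 3.14, 3.14, 3.14, 3.14].

## Interface

Orientations are given as a unit quaternion [x, y, z, w].
In Python, from cell import * gives the robot as it stands.
- The arm moves only by the tool apply_moves, never from a script. Its argument "steps" is a list that holds one entry, the list of rows, each a list of 5 numbers: the opening, from -1 (shut) to 1 (fully open), then the shift along the world's x, y, z in m, then the turn about the world's z in degrees. In form: [[[jaw, x, y, z, roll], ...]]. A call has 1 to 12 rows; each row is the pose to reach, as a shift and turn from the pose measured when the call began; what a row does not reach only later rows make up. A row lasts 1/8 s, in which the tool goes at most 62.5 mm and 10.7 degrees, less where a joint would pass 70% of its speed; a pose out of reach is approached as far as the arm can. A call with a gripper value outside its range is refused whole. The fingers move at their own pace and stop on an object; "force" is the grip in N (left out, the last holds). Time passes only in rows, so rows that repeat a pose let the fingers close. It gives the time, the measured TCP pose, the force and the opening at its end, in the units of the state.
- state(): the state, without advancing time (a new reading comes with each control period).
- camera(name): name is "side" or "top" or "wrist"; returns (picture, depth): 400x640x3 uint8, red, green, blue; 400x640 float32, m along the optical axis (not along the pixel's ray), 0 where there is no reading.
- get_calibration(name): a dict with "fovy" (degrees; the focal length in pixels is half the picture's height over the tangent of half this angle, whatever the lens; pixels are square), "cx", "cy" (the principal point, pixels), "extrinsics" (4x4, takes a point from camera to world coordinates); the wrist camera has in their place "hand_eye" (4x4, takes a point from camera to tool coordinates, whose origin is the TCP and whose axes are the flange's). Camera axes: x right, y down, z forward; pixel columns grow to the right and rows downward; lengths in m; the calibration is good to about 2 mm. A picture is of the moment at which its call begins: read the wrist's pose just before it. get_calibration takes no time and is no camera call.
- job_done(): hands the job in, once; it reports no verdict.
The state is a dict: "clock": time; "q": joint angles; "qd": joint speeds; "joint_efforts": joint torques, N m; "tool_pos": TCP position; "tcp_rot": TCP orientation; "wrist_force": force on the tool from outside, world axes, zero at the start; "ft_torque": the same for the moment, N m; "gripper_width": opening from 0.0 (shut) to 1.0 (fully open).
Only numpy, scipy, OpenCV 4.12 (cv2) and the standard library are available. Lean on these libraries where they do the work, as an engineer would, in place of code of your own. Each camera call takes 0.05 s, during which the arm holds its last target. There are 200 camera calls.

## Task

Pack the patient's take-home tray: put the walnut aid case, the cream remote, the violet dome tin and the white charging pod each into the dish of the tray that is shaped and lined in its colour for it, right way up and lying flat on the lining. Set each one down rather than letting it drop. Leave the charcoal demo remote and the green dome tin where they are.

Things in the scene. Friction and masses are not known exactly. Their poses are not given: they have to be found in the camera images.
- case: Walnut hearing-aid case, a closed dark-brown wooden box with brass clasp and hinges: 76 mm long (its x) by 52 mm wide (its y) by 32 mm high, 100 g, stays shut. Origin: centre of its underside; z up; starts loose, upright on the desk.
- remote: Cream remote, a bar 116 mm long (its x) by 36 mm wide (its y) by 17 mm high with low keys on top (18.6 mm over all), about 70 g; brown keys. It belongs to the patient. Origin: centre of its underside; z up; starts loose, upright on the desk.
- tin: Violet round tin, 46 mm across (lid; lower half 45 mm), 20 mm high plus a small white dome emblem 2.4 mm high on the lid, about 45 g. It belongs to the patient. Origin: centre of its underside; z up; starts loose, upright on the desk.
- pod: White charging pod, a square block with rounded edges, 50 mm (its x) by 50 mm (its y) by 28 mm high (29 mm over all), a dark panel with two slots on top, 110 g. Origin: centre of its underside; z up; starts loose, upright on the desk.
- demo_remote: Charcoal-black demo remote, a bar 116 mm long (its x) by 36 mm wide (its y) by 17 mm high with low keys on top (18.6 mm over all), about 70 g; grey keys. Same shape as the cream one; it stays where it is. Origin: centre of its underside; z up; starts loose, upright on the desk.
- green_tin: Green round tin, 46 mm across (lid; lower half 45 mm), 20 mm high plus a small white dome emblem 2.4 mm high on the lid, about 45 g. Same shape as the violet one; it stays where it is. Origin: centre of its underside; z up; starts loose, upright on the desk.
- case_dish: Dish for the walnut case: fixed blue-grey block 146 (its x) x 84 (its y) x 8 mm, one of four side by side along y (88 mm pitch, any order) in a shallow white tray (158 x 364 mm, rim 10 mm above desk). Origin: centre of its underside, 3 mm above desk; z up. Recess in its middle, 5 mm deep (floor 3 mm above origin), oblong, 93 mm (along x) by 69 mm (along y), lined dark brown.
- remote_dish: Dish for the cream remote: fixed blue-grey block 146 (its x) x 84 (its y) x 8 mm, one of four side by side along y (88 mm pitch, any order) in a shallow white tray (158 x 364 mm, rim 10 mm above desk). Origin: centre of its underside, 3 mm above desk; z up. Recess in its middle, 5 mm deep (floor 3 mm above origin), long and narrow, 133 mm (along x) by 53 mm (along y), lined cream.
- tin_dish: Dish for the violet tin: fixed blue-grey block 146 (its x) x 84 (its y) x 8 mm, one of four side by side along y (88 mm pitch, any order) in a shallow white tray (158 x 364 mm, rim 10 mm above desk). Origin: centre of its underside, 3 mm above desk; z up. Recess in its middle, 5 mm deep (floor 3 mm above origin), round, 63 mm across, lined violet.
- pod_dish: Dish for the white pod: fixed blue-grey block 146 (its x) x 84 (its y) x 8 mm, one of four side by side along y (88 mm pitch, any order) in a shallow white tray (158 x 364 mm, rim 10 mm above desk). Origin: centre of its underside, 3 mm above desk; z up. Recess in its middle, 5 mm deep (floor 3 mm above origin), square, 67 by 67 mm, lined white.
Things that resemble listed ones, but are neither listed nor needed, are in the scene too. There is more than one size of the remote; the job needs the smallest.

How it is judged:
By the outcome, as a careful person would: the job done as asked, in the order asked, and still so for the second after the job is handed in, with the robot touching nothing.
It also fails if it takes over 90 s, if anything falls off the work surface, if the arm or the gripper's body presses on something with over 40 N, if the wrist force passes 120 N, or if a joint passes its speed limit or range.

## Working session

There is one attempt and no reset: what is moved stays moved. The work goes in short steps, Python scripts to look and compute and a tool call to move; the robot and the scene stay as the last step left them, time stands still between calls to the robot, and variables do not carry over. Pictures are saved under pics/ and viewed, about 12 in all and at most 16, crops included, and the job is handed in when it is done.

Besides the shell and the picture viewer there is one more tool, called as name(argument=value, ...), one argument or row to a line, values as JSON. apply_moves: Moves the arm, as the interface text tells. Its arguments: {"type":"object","properties":{"steps":{"type":"array","items":{"type":"array","items":{"type":"array","items":{"type":"number"}}}},"force":{"type":"number"}},"required":["steps"]}

```bash
mkdir -p pics; ls; python3 - <<'E'
from cell import *
import cv2
for n in("top","side"):
    p,d=camera(n); cv2.imwrite(f"pics/{n}0.png",p[:,:,::-1]); c=get_calibration(n); print(n,c)
print(get_calibration("wrist")); print(state())
E
```

```text
pics
top {'fovy': 42.44170521339653, 'cx': 316.4889910462654, 'cy': 207.87222724981493, 'extrinsics': array([[-0.01515839, -0.9924079 ,  0.12205235,  0.33796044],
       [-0.99983115,  0.01631234,  0.0084608 , -0.01603763],
       [-0.01038753, -0.12190349, -0.9924876 ,  1.180299  ],
       [ 0.        ,  0.        ,  0.        ,  1.        ]])}
side {'fovy': 53.003344377985215, 'cx': 317.1225407155174, 'cy': 203.53229588960707, 'extrinsics': array([[ 0.89571801, -0.22376619,  0.38421081,  0.11067615],
       [-0.44461838, -0.44702333,  0.77619884, -0.72354285],
       [-0.00193586, -0.86608246, -0.49989741,  0.4975348 ],
       [ 0.        ,  0.        ,  0.        ,  1.        ]])}
{'fovy': 66.65152601834126, 'cx': 320.8559164857152, 'cy': 195.5551634307508, 'hand_eye': array([[-1.10329981e-03, -9.61177466e-01, -2.75928724e-01,
         8.05616582e-02],
       [ 9.99998821e-01, -1.35512130e-03,  7.21974671e-04,
         3.65840029e-04],
       [-1.06786268e-03, -2.75927603e-01,  9.61177828e-01,
        -1.84961612e-01],
       [ 0.00000000e+00,  0.00000000e+00,  0.00000000e+00,
         1.00000000e+00]])}
{'clock': 0.1, 'q': array([ 1.12189454e+00,  8.78773258e-02,  1.37209041e+00,  2.47573473e-05,
        1.68363289e+00, -1.03096801e-01]), 'qd': array([-4.16549294e-04, -9.90798191e-04, -2.79714011e-03, -4.08472701e-04,
       -9.02068572e-04, -3.64257570e-05]), 'joint_efforts': array([ 2.01753741e-03, -3.41254735e+01, -3.03301084e+01,  7.18530058e-02,
        3.04968178e-02, -8.51395498e-05]), 'tool_pos': array([0.18619626, 0.51698077, 0.20042977]), 'tcp_rot': array([ 1.72040838e-01,  9.85089307e-01, -9.62634441e-04, -2.85430027e-04]), 'wrist_force': array([0.10310146, 0.69616964, 0.82691774]), 'ft_torque': array([ 0.01668464,  0.00240669, -0.01854035]), 'gripper_width': 0.9994112525369377}
```

View pics/top0.png

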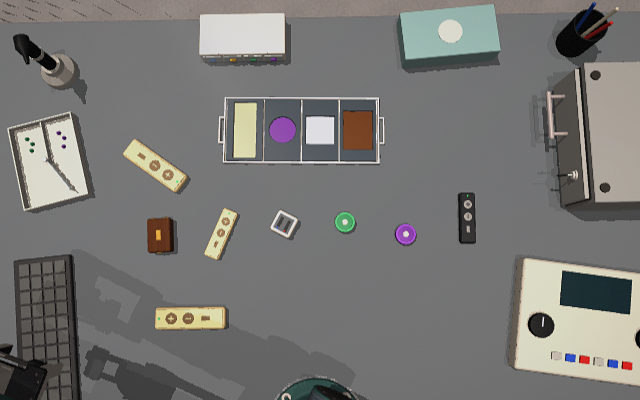

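View pics/side0.png

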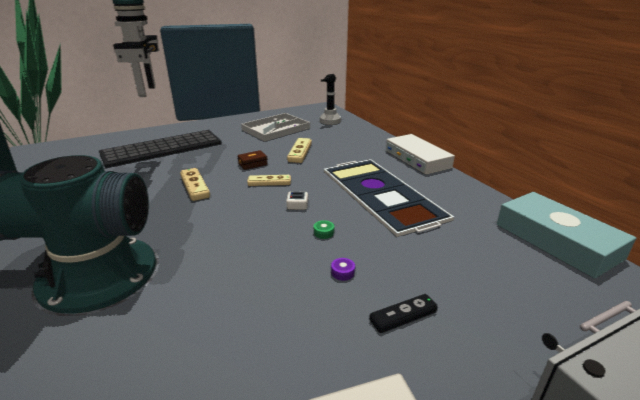

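The top view shows the walnut case at (160,235), the white pod at (284,223), and the green tin at (345,222). The violet tin is at (405,234) and the charcoal remote at (467,217). There are three cream remotes at (155,165), (221,234) and (190,318). The dishes, left to right, are cream, violet, white and brown, at rows 100–160.

```bash
cat > h.py <<'E'
from cell import *
import numpy as np, cv2
from scipy.spatial.transform import Rotation as R
def cam(name):
    c=get_calibration(name); s=state()
    if name=="wrist":
        T=np.eye(4); T[:3,:3]=R.from_quat(s["tcp_rot"]).as_matrix(); T[:3,3]=s["tool_pos"]; E=T@c["hand_eye"]
    else: E=c["extrinsics"]
    p,d=camera(name); f=200/np.tan(np.radians(c["fovy"]/2))
    return p,d,(f,c["cx"],c["cy"],E)
def toplane(uv,K,z):
    f,cx,cy,E=K; uv=np.asarray(uv,float).reshape(-1,2)
    r=np.c_[(uv[:,0]-cx)/f,(uv[:,1]-cy)/f,np.ones(len(uv))]@E[:3,:3].T
    return E[:3,3]+r*((z-E[2,3])/r[:,2])[:,None]
def topix(P,K):
    f,cx,cy,E=K; q=(np.asarray(P).reshape(-1,3)-E[:3,3])@E[:3,:3]
    return np.c_[cx+f*q[:,0]/q[:,2],cy+f*q[:,1]/q[:,2]]
def blob(mask,K,z,near=None):
    "rect of the blob on plane z: centre, long, short (mm), angle of long axis from world x (deg)"
    n,l,s,c=cv2.connectedComponentsWithStats(mask.astype(np.uint8))
    i=1+(np.argmax(s[1:,4]) if near is None else np.argmin(np.linalg.norm(c[1:]-near,axis=1)+1e3*(s[1:,4]<40)))
    cn=max(cv2.findContours((l==i).astype(np.uint8),0,1)[0],key=len)
    P=toplane(cn,K,z)[:,:2]*1000
    (x,y),(w,h),_=r=cv2.minAreaRect(P.astype(np.float32)); b=cv2.boxPoints(r)
    e=max(b[1]-b[0],b[2]-b[1],key=np.linalg.norm)
    return np.round([x,y,max(w,h),min(w,h),(np.degrees(np.arctan2(e[1],e[0]))+90)%180-90],1), s[i]
def mask(p,kind):
    h,s,v=[a.astype(int) for a in cv2.split(cv2.cvtColor(p,cv2.COLOR_RGB2HSV))]
    return {"cream":(h>15)&(h<40)&(s>35)&(v>120),"brown":(h<16)&(s>110)&(v>25),"violet":(h>130)&(h<155)&(s>100),
      "white":(s<30)&(v>150),"green":(h>55)&(h<85)&(s>120)}[kind]
E
python3 - <<'E'
from h import *
p,d,K=cam("top")
for n,k,z,uv in [("case","brown",.032,(160,235)),("r1","cream",.017,(155,165)),("r2","cream",.017,(221,234)),("r3","cream",.017,(190,318)),
 ("tin","violet",.02,(405,234)),("pod","white",.028,(284,223)),("green","green",.02,(345,222)),
 ("Dcase","brown",.006,(358,130)),("Drem","cream",.006,(245,130)),("Dtin","violet",.006,(283,130)),("Dpod","white",.006,(320,130))]:
    m=mask(p,k)
    if k in("brown","white","cream"): m=cv2.morphologyEx(m.astype(np.uint8),cv2.MORPH_CLOSE,np.ones((3,3)))
    b,s=blob(m,K,z,uv); print(n,b,s)
    if n[0]=='D': print("   floor z",np.median(toplane([uv],K,0)[0,2]))
# rim level rectangle
E
```

```text
case [425.  345.   77.1  57.7   3.5] [147 217  27  36 815]
r1 [586.7 366.8 156.9  48.8  53.8] [ 123  139   64   53 1369]
r2 [426.2 212.7 116.5  35.9 -23.2] [204 208  33  52 806]
r3 [239.1 280.1 154.8  48.   89.2] [ 155  307   70   23 1480]
tin [ 418.2 -204.5   45.    44.1  -46.5] [395 224  21  21 306]
pod [446.7  69.5  44.4  44.3  62.6] [271 210  25  27 159]
green [448.6 -69.   43.2  43.   -1.1] [335 212  20  20 271]
Dcase [ 664.6 -104.8   91.2   67.9   -1.2] [ 343  111   30   39 1113]
   floor z 0.0
Drem [669.4 159.6 130.2  51.8  -1.3] [ 233  103   24   55 1213]
   floor z 0.0
Dtin [668.7  71.9  60.9  60.1  89. ] [269 117  27  26 541]
   floor z 0.0
Dpod [667.2 -15.8  64.9  63.4  -1. ] [306 116  28  28 761]
   floor z 0.0
```

The smallest cream remote is r2, which measures 116×36 mm. I'm heading for the case first.

apply_moves(
  steps=[
    [[1, 0.06, -0.043, 0, 6], [1, 0.12, -0.086, 0, 12], [1, 0.18, -0.129, 0, 18], [1, 0.239, -0.172, 0, 23.3], [1, 0.239, -0.172, 0, 23.3], [1, 0.239, -0.172, 0, 23.3], [1, 0.239, -0.172, 0, 23.3]],
  ],
  force=20,
)

```text
clock: 1.02
tool_pos: [0.4247, 0.3453, 0.2002]
tcp_rot: [-0.03, 1.0, -0.001, -0.001]
wrist_force: [0.5, 0.3, 0.8]
gripper_width: 0.999
```

```bash
cat > look.py <<'E'
from h import *
import sys
# args: tag kind z x y [closek]
tag,kind,z,x,y=sys.argv[1],sys.argv[2],*map(float,sys.argv[3:6]); ck=int(sys.argv[6]) if len(sys.argv)>6 else 5
p,d,K=cam("wrist"); s=state()
cv2.imwrite(f"pics/{tag}.png",p[:,:,::-1])
m=cv2.morphologyEx(mask(p,kind).astype(np.uint8),cv2.MORPH_CLOSE,np.ones((ck,ck)))
uv=topix([x/1000,y/1000,z],K)[0]
b,st=blob(m,K,z,uv); Y=R.from_quat(s["tcp_rot"]).as_matrix()[:,1]
print("expected px",uv.round(),"blob",b,st)
t=s["tool_pos"]*1000; ja=np.degrees(np.arctan2(Y[1],Y[0]))
print("tcp",t.round(1),"jaw",ja.round(1),"dx dy",(b[:2]-t[:2]).round(1),"width",s["gripper_width"].round(3),"clock",s["clock"])
E
python3 look.py w_case brown 0.032 425 345
```

```text
expected px [320. 179.] blob [422.5 347.7  75.4  49.3   2.9] [ 302  145   43   63 2369]Traceback (most recent call last):
  File "look.py", line 12, in <module>
    print("tcp",t.round(1),"jaw",ja.round(1),"dx dy",(b[:2]-t[:2]).round(1),"width",s["gripper_width"].round(3),"clock",s["clock"])
                                                                                    ^^^^^^^^^^^^^^^^^^^^^^^^
AttributeError: 'float' object has no attribute 'round'
```

```bash
sed -i 's/,"width",s\["gripper_width"\].round(3)//' look.py
```

```text
(no output)
```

View pics/w_case.png

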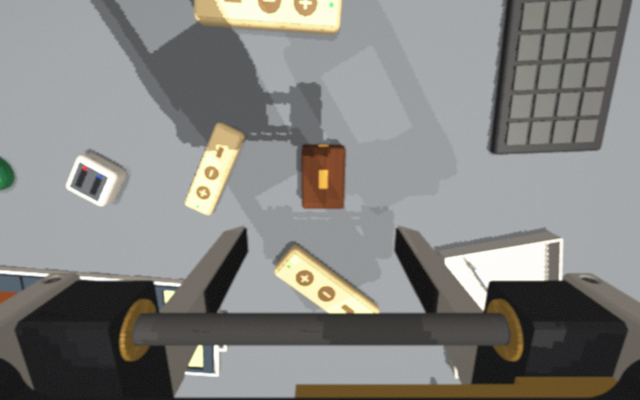

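The case is upright at px (323,177), aligned with the jaws and clear of its neighbours. I'm going down to grasp it.

apply_moves(
  steps=[
    [[1, -0.002, 0.002, -0.06, 0], [1, -0.002, 0.002, -0.12, 0], [1, -0.002, 0.002, -0.155, 0], [1, -0.002, 0.002, -0.172, 0], [1, -0.002, 0.002, -0.172, 0], [-1, -0.002, 0.002, -0.172, 0], [-1, -0.002, 0.002, -0.172, 0], [-1, -0.002, 0.002, -0.172, 0], [-1, -0.002, 0.002, -0.172, 0], [-1, -0.002, 0.002, -0.172, 0]],
  ],
  force=20,
)

```text
clock: 2.33
tool_pos: [0.4224, 0.3477, 0.0285]
tcp_rot: [-0.031, 1.0, -0.001, -0.0]
wrist_force: [-0.1, -0.6, 0.5]
gripper_width: 0.503
```

apply_moves(
  steps=[
    [[-1, 0, 0, 0.01, 0], [-1, 0, 0, 0.06, 0], [-1, 0, 0, 0.11, 0], [-1, 0, 0, 0.132, 0], [-1, 0, 0, 0.132, 0]],
  ],
)

```text
clock: 2.95
tool_pos: [0.4238, 0.3485, 0.1638]
tcp_rot: [-0.031, 1.0, 0.001, 0.002]
wrist_force: [1.2, -1.2, -0.1]
gripper_width: 0.006
```

```bash
python3 look.py w_case2 brown 0.164 422 348; python3 -c "
from cell import *;print(state()['gripper_width'],state()['wrist_force'])"
```

```text
expected px [319. 233.] blob [389.1 346.   43.7  29.    3.4] [ 296  149   48   69 2918]
tcp [422.8 347.9 161.4] jaw 93.5 dx dy [-33.7  -1.9] clock 3.0
0.004916051910548583 [ 0.41344977  0.45658504 -0.60801093]
```

View pics/w_case2.png

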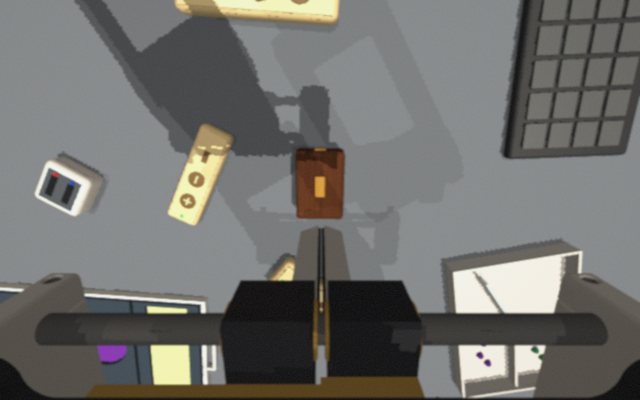

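```bash
python3 - <<'E'
from h import *
p,d,K=cam("wrist")
m=cv2.morphologyEx(mask(p,"brown").astype(np.uint8),cv2.MORPH_CLOSE,np.ones((5,5)))
for z in(.032,.02): print(blob(m,K,z,(320,183)))
f,cx,cy,E=K
def z(u,v):
    D=d[v,u]; return (E[:3,3]+E[:3,:3]@np.array([(u-cx)/f*D,(v-cy)/f*D,D])).round(4)
for uv in [(305,170),(335,170),(310,210),(280,180),(360,180),(200,160),(68,165)]: print(uv,z(*uv))
n,_,_,_=0,0,0,0
p,d,K=cam("top"); m=cv2.morphologyEx(mask(p,"brown").astype(np.uint8),cv2.MORPH_CLOSE,np.ones((3,3))); print(blob(m,K,.032,(160,235)))
E
```

```text
(array([422. , 347.7,  76.2,  49.5,   2.4]), array([ 297,  150,   48,   70, 2957], dtype=int32))
(array([425. , 347.8,  79.1,  51.4,   2.4]), array([ 297,  150,   48,   70, 2957], dtype=int32))
(305, 170) [0.4058 0.3307 0.0327]
(335, 170) [0.4039 0.3621 0.0325]
(310, 210) [0.4492 0.3382 0.0341]
(280, 180) [0.4256 0.3011 0.002 ]
(360, 180) [0.4199 0.3938 0.0022]
(200, 160) [0.4046 0.2159 0.0182]
(68, 165) [0.4194 0.07   0.0158]
(array([425.1, 343.9,  77.5,  56.1,   1.4]), array([148, 217,  26,  36, 500], dtype=int32))
```

apply_moves(
  steps=[
    [[0.7, 0, 0, 0, 0], [0.7, 0, 0, 0, 0], [0.7, 0, 0, 0, 0], [0.7, 0, 0, 0, 0], [0.7, 0, 0, 0, 0], [0.7, 0, 0, 0, 0], [0.7, 0, 0, 0, 0], [0.7, 0, 0, 0, 0], [0.7, 0, 0, 0, 0]],
  ],
)

```text
clock: 4.22
tool_pos: [0.4217, 0.3471, 0.1589]
tcp_rot: [-0.031, 1.0, -0.001, -0.002]
wrist_force: [-0.5, 0.0, 0.0]
gripper_width: 0.844
```

apply_moves(
  steps=[
    [[0.7, 0.001, 0.001, -0.06, 0], [0.7, 0.001, 0.001, -0.115, 0], [0.7, 0.001, 0.001, -0.132, 0], [0.7, 0.001, 0.001, -0.132, 0], [-1, 0.001, 0.001, -0.132, 0], [-1, 0.001, 0.001, -0.132, 0], [-1, 0.001, 0.001, -0.132, 0], [-1, 0.001, 0.001, -0.132, 0], [-1, 0.001, 0.001, -0.132, 0], [-1, 0.001, 0.001, -0.132, 0], [-1, 0.001, 0.001, -0.132, 0]],
  ],
  force=30,
)

```text
clock: 5.6
tool_pos: [0.4236, 0.349, 0.0283]
tcp_rot: [-0.031, 1.0, -0.001, -0.0]
wrist_force: [-0.1, 0.7, 5.0]
gripper_width: 0.143
```

```bash
python3 - <<'E'
from h import *
s=state();print(s["tool_pos"],s["gripper_width"],s["wrist_force"],s["tcp_rot"])
p,d,K=cam("side"); cv2.imwrite("pics/s1.png",cv2.resize(p[80:280,100:400,::-1],None,fx=2.5,fy=2.5))
E
```

```text
[0.42358177 0.34897283 0.02825986] 0.1427033320242686 [-0.07202471  0.74141313  5.02009803] [-3.09053530e-02  9.99522106e-01 -5.09051185e-04 -3.99385513e-04]
```

View pics/s1.png

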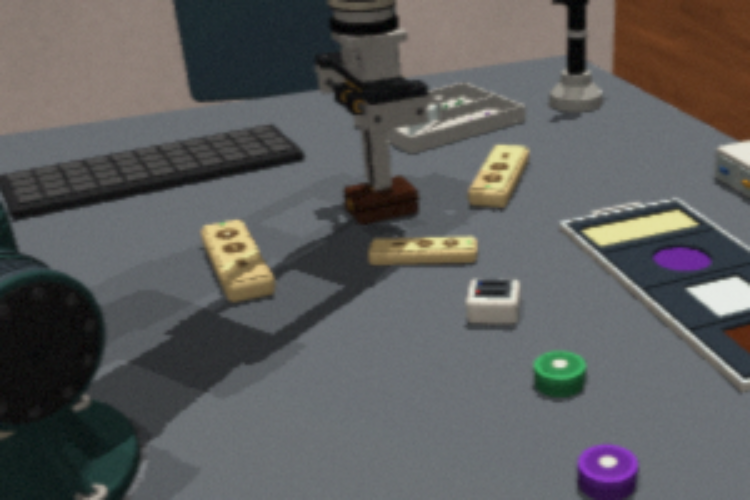

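The fingers have closed above the case and are resting on its lid, with about 5 N upward. I'm measuring where the tips really are.

```bash
python3 - <<'E'
from h import *
p,d,K=cam("wrist"); f,cx,cy,E=K; cv2.imwrite("pics/w3.png",p[:,:,::-1])
P=lambda u,v:(E[:3,3]+E[:3,:3]@np.array([(u-cx)/f*d[v,u],(v-cy)/f*d[v,u],d[v,u]])).round(4)
print("tcp px",topix(state()["tool_pos"],K),"tip px",topix(state()["tool_pos"]-[0,0,.019],K))
for v in range(130,300,10): print(v,[tuple(P(u,v)) for u in(306,320,334)])
E
```

```text
tcp px [[320.03959449 235.43019325]] tip px [[320.1108232  224.79731831]]
130 [(np.float64(0.3582), np.float64(0.3353), np.float64(0.0018)), (np.float64(0.3576), np.float64(0.3448), np.float64(0.0024)), (np.float64(0.357), np.float64(0.3543), np.float64(0.0015))]
140 [(np.float64(0.365), np.float64(0.3355), np.float64(0.001)), (np.float64(0.3643), np.float64(0.3452), np.float64(0.0016)), (np.float64(0.3637), np.float64(0.3548), np.float64(0.0021))]
150 [(np.float64(0.3719), np.float64(0.3358), np.float64(0.0007)), (np.float64(0.3711), np.float64(0.3456), np.float64(0.0022)), (np.float64(0.3705), np.float64(0.3553), np.float64(0.002))]
160 [(np.float64(0.3786), np.float64(0.3363), np.float64(0.0025)), (np.float64(0.3781), np.float64(0.346), np.float64(0.0018)), (np.float64(0.3774), np.float64(0.3557), np.float64(0.0027))]
170 [(np.float64(0.3859), np.float64(0.3366), np.float64(0.0017)), (np.float64(0.3852), np.float64(0.3464), np.float64(0.0017)), (np.float64(0.3846), np.float64(0.3563), np.float64(0.002))]
180 [(np.float64(0.3867), np.float64(0.3379), np.float64(0.029)), (np.float64
[... 1506 characters left out ...]
0799)), (np.float64(0.4382), np.float64(0.3497), np.float64(0.0345)), (np.float64(0.4137), np.float64(0.3552), np.float64(0.08))]
270 [(np.float64(0.4144), np.float64(0.3421), np.float64(0.0897)), (np.float64(0.4457), np.float64(0.3502), np.float64(0.034)), (np.float64(0.4146), np.float64(0.3549), np.float64(0.0879))]
280 [(np.float64(0.4144), np.float64(0.3424), np.float64(0.0979)), (np.float64(0.4532), np.float64(0.3506), np.float64(0.0339)), (np.float64(0.4155), np.float64(0.3547), np.float64(0.095))]
290 [(np.float64(0.4154), np.float64(0.3428), np.float64(0.1038)), (np.float64(0.4823), np.float64(0.3523), np.float64(0.0011)), (np.float64(0.4159), np.float64(0.3544), np.float64(0.1021))]
```

View pics/w3.png

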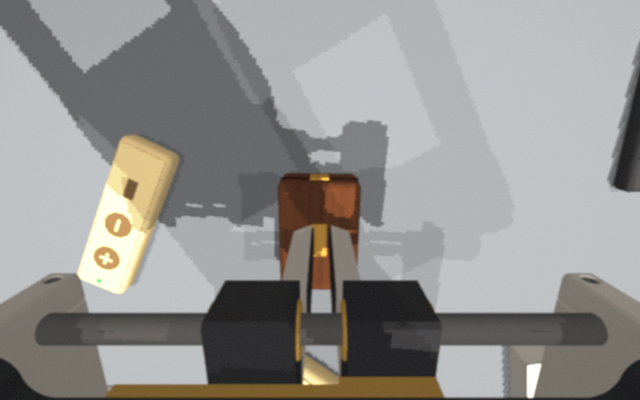

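The tips rest on the lid at z≈0.033 while the TCP reads 0.028. So the stated 19 mm tip reach is about 23 mm too long for this gripper. I'm lifting, opening, and measuring it clear of contact.

apply_moves(
  steps=[
    [[0.7, 0, 0, 0.02, 0], [0.7, 0, 0, 0.05, 0], [0.7, 0, 0, 0.05, 0], [0.7, 0, 0, 0.05, 0], [0.7, 0, 0, 0.05, 0], [0.7, 0, 0, 0.05, 0], [0.7, 0, 0, 0.05, 0], [0.7, 0, 0, 0.05, 0]],
  ],
)

```text
clock: 6.7
tool_pos: [0.4235, 0.3488, 0.0781]
tcp_rot: [-0.031, 1.0, -0.001, -0.0]
wrist_force: [-0.1, 0.6, -0.4]
gripper_width: 0.842
```

```bash
python3 - <<'E'
from h import *
p,d,K=cam("wrist"); f,cx,cy,E=K; s=state()
v,u=np.mgrid[0:400,0:640]; r=np.stack([(u-cx)/f*d,(v-cy)/f*d,d],-1)@E[:3,:3].T+E[:3,3]
t=s["tool_pos"]; print(t,s["gripper_width"],s["wrist_force"])
# finger points: near TCP plane x within 15mm, above case
m=(d>0)&(abs(r[...,0]-t[0])<.015)&(abs(r[...,1]-t[1])<.07)&(r[...,2]<t[2]+.06)&(r[...,2]>.045)
q=r[m]; print(len(q), "lowest z of fingers rel tcp",np.percentile(q[:,2],[0,1,3,5,10])-t[2])
print("inner gap", q[q[:,1]>t[1]][:,1].min(), q[q[:,1]<t[1]][:,1].max())
m=mask(p,"brown"); print(blob(cv2.morphologyEx(m.astype(np.uint8),cv2.MORPH_CLOSE,np.ones((5,5))),K,.033,topix([.422,.348,.033],K)[0]))
E
```

```text
[0.42359314 0.34885106 0.07819619] 0.8461482051193386 [-0.18635998 -0.20639383  1.3245074 ]
3419 lowest z of fingers rel tcp [0.00500906 0.00702824 0.00957862 0.01143488 0.01570256]
inner gap 0.3877892213291079 0.31050325368416165
(array([421.4, 347.5,  77.5,  49.8,   2.9]), array([ 287,  162,   65,   93, 5278], dtype=int32))
```

Confirmed in free air: the tips sit about 5 mm behind the reported TCP, with no lateral offset. I'm regrasping at TCP z≈0.005, which puts the tips about 9 mm above the desk.

apply_moves(
  steps=[
    [[0.7, -0.002, -0.001, -0.04, 0], [0.7, -0.002, -0.001, -0.065, 0], [0.7, -0.002, -0.001, -0.073, 0], [0.7, -0.002, -0.001, -0.073, 0], [-1, -0.002, -0.001, -0.073, 0], [-1, -0.002, -0.001, -0.073, 0], [-1, -0.002, -0.001, -0.073, 0], [-1, -0.002, -0.001, -0.073, 0], [-1, -0.002, -0.001, -0.073, 0], [-1, -0.002, -0.001, -0.073, 0]],
  ],
  force=20,
)

```text
clock: 8.0
tool_pos: [0.422, 0.348, 0.0059]
tcp_rot: [-0.031, 1.0, -0.0, 0.0]
wrist_force: [-0.5, -1.7, 4.9]
gripper_width: 0.555
```

apply_moves(
  steps=[
    [[-1, 0, 0, 0.01, 0], [-1, 0, 0, 0.05, 0], [-1, 0, 0, 0.1, 0], [-1, 0.03, -0.05, 0.12, -2], [-1, 0.055, -0.105, 0.12, -4.6], [-1, 0.08, -0.155, 0.12, -4.6], [-1, 0.108, -0.205, 0.12, -4.6], [-1, 0.135, -0.255, 0.12, -4.6], [-1, 0.163, -0.305, 0.12, -4.6], [-1, 0.19, -0.355, 0.12, -4.6], [-1, 0.217, -0.405, 0.12, -4.6], [-1, 0.243, -0.453, 0.12, -4.6]],
  ],
)

```text
clock: 9.5
tool_pos: [0.6654, -0.1066, 0.1253]
tcp_rot: [0.009, 1.0, -0.0, -0.0]
wrist_force: [0.8, 0.1, -0.1]
gripper_width: 0.553
```

apply_moves(
  steps=[
    [[-1, 0, 0, 0, 0], [-1, 0, 0, 0, 0], [-1, 0, 0, 0, 0]],
  ],
)

```text
clock: 9.88
tool_pos: [0.665, -0.105, 0.1254]
tcp_rot: [0.008, 1.0, 0.0, -0.001]
wrist_force: [-0.3, -0.0, -0.9]
gripper_width: 0.552
```

```bash
cat > place.py <<'E'
from h import *
import sys
# measure dish recess (kind) in wrist view near expected x y, on lining plane; and held thing
tag,kind,x,y=sys.argv[1],sys.argv[2],float(sys.argv[3]),float(sys.argv[4])
p,d,K=cam("wrist"); s=state(); cv2.imwrite(f"pics/{tag}.png",p[:,:,::-1])
Y=R.from_quat(s["tcp_rot"]).as_matrix()[:,1]
print("tcp",(s["tool_pos"]*1000).round(1),"jaw",np.degrees(np.arctan2(Y[1],Y[0])).round(1),"w",s["gripper_width"],"f",s["wrist_force"].round(1),s["clock"])
n,l,st,c=cv2.connectedComponentsWithStats(mask(p,kind).astype(np.uint8))
for i in range(1,n):
    if st[i,4]>150: print(st[i],c[i].round(), toplane(c[i],K,.007)[0].round(4))
print("exp px dish",topix([x/1000,y/1000,.007],K).round())
E
python3 place.py p_case brown 665 -105
```

```text
tcp [ 665.  -104.9  125.6] jaw 89.0 w 0.5489032994877384 f [ 0.5 -0.5 -0.5] 9.925
[  276   144    91   169 12905] [321. 230.] [ 0.7101 -0.1053  0.007 ]
exp px dish [[320. 189.]]
```

View pics/p_case.png

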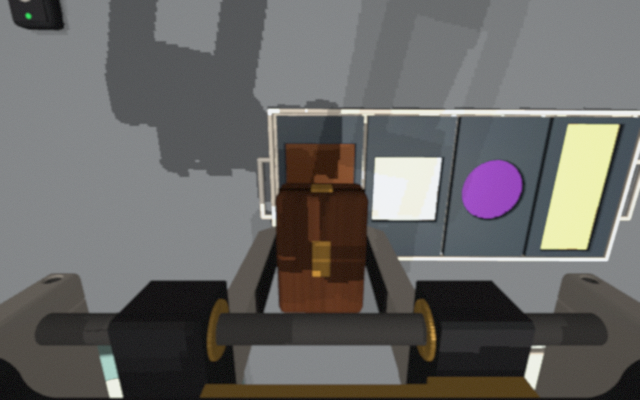

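The case is held level. Its recess shows just behind it with near edge at row 144, cols 286–356. The other linings are fully visible, so I'll use this frame to measure all the dishes.

```bash
python3 - <<'E'
from h import *
p=cv2.imread("pics/p_case.png")[:,:,::-1].copy(); s=state()
c=get_calibration("wrist"); T=np.eye(4); T[:3,:3]=R.from_quat(s["tcp_rot"]).as_matrix(); T[:3,3]=s["tool_pos"]
K=(200/np.tan(np.radians(c["fovy"]/2)),c["cx"],c["cy"],T@c["hand_eye"])
for k,uv in(("white",(405,188)),("violet",(491,189)),("cream",(582,187))): print(k,*blob(mask(p,k),K,.007,uv))
print(toplane([(286,144),(356,144),(285,175),(357,175)],K,.007).round(4))
# held case, top face plane: top 32 above base; base ~ tip-.008
print("case top outline",toplane([(278,188),(363,188),(321,312)],K,.125+.027-.0).round(4))
E
```

```text
white [666.2 -17.3  67.6  66.1  89. ] [ 372  157   70   63 4101]
violet [668.8  72.5  62.2  62.   89. ] [ 462  160   61   59 2809]
cream [670.4 160.7 134.3  51.9  -1.3] [ 540  123   80  127 6322]
[[ 0.618  -0.138   0.007 ]
 [ 0.6193 -0.0687  0.007 ]
 [ 0.6493 -0.1406  0.007 ]
 [ 0.6507 -0.0672  0.007 ]]
case top outline [[ 0.6256 -0.1269  0.152 ]
 [ 0.6264 -0.0811  0.152 ]
 [ 0.704  -0.1051  0.152 ]]
```

apply_moves(
  steps=[
    [[-1, 0, 0.001, -0.05, 0], [-1, 0, 0.001, -0.09, 0], [-1, 0, 0.001, -0.104, 0], [-1, 0, 0.001, -0.109, 0], [-1, 0, 0.001, -0.111, 0], [-1, 0, 0.001, -0.1125, 0], [-1, 0, 0.001, -0.113, 0]],
  ],
)

```text
clock: 10.8
tool_pos: [0.6658, -0.1041, 0.0139]
tcp_rot: [0.008, 1.0, -0.0, 0.001]
wrist_force: [0.3, -0.4, -1.0]
gripper_width: 0.551
```

apply_moves(
  steps=[
    [[-1, 0, 0, -0.001, 0], [-1, 0, 0, -0.002, 0], [-1, 0, 0, -0.002, 0]],
  ],
)

```text
clock: 11.18
tool_pos: [0.6659, -0.1042, 0.012]
tcp_rot: [0.008, 1.0, -0.0, 0.001]
wrist_force: [0.2, -0.0, -1.7]
gripper_width: 0.55
```

apply_moves(
  steps=[
    [[-1, 0, 0, -0.001, 0], [-1, 0, 0, -0.001, 0], [-1, 0, 0, -0.0015, 0], [-1, 0, 0, -0.0015, 0]],
  ],
)

```text
clock: 11.68
tool_pos: [0.666, -0.1042, 0.012]
tcp_rot: [0.008, 1.0, -0.0, 0.001]
wrist_force: [-4.2, 0.8, 6.7]
gripper_width: 0.552
```

The tool feels contact at 6.7 N, so I'm releasing and backing off.

apply_moves(
  steps=[
    [[0.45, 0, 0, 0.001, 0], [0.45, 0, 0, 0.001, 0], [0.45, 0, 0, 0.001, 0], [0.45, 0, 0, 0.001, 0], [0.45, 0, 0, 0.03, 0], [0.45, 0, 0, 0.08, 0], [0.45, -0.03, 0.04, 0.12, -4], [0.45, -0.06, 0.08, 0.15, -8], [0.45, -0.1, 0.13, 0.15, -12], [0.45, -0.135, 0.18, 0.15, -16], [0.45, -0.17, 0.23, 0.15, -20], [0.45, -0.21, 0.28, 0.15, -22]],
  ],
)

```text
clock: 13.18
tool_pos: [0.4557, 0.176, 0.162]
tcp_rot: [0.2, 0.98, -0.0, 0.001]
wrist_force: [1.3, 0.6, 0.1]
gripper_width: 0.727
```

apply_moves(
  steps=[
    [[0.45, -0.03, 0.037, 0, 0], [0.45, -0.03, 0.037, 0, 0], [0.45, -0.03, 0.037, 0, 0], [0.45, -0.03, 0.037, 0, 0]],
  ],
)

```text
clock: 13.68
tool_pos: [0.4266, 0.212, 0.1619]
tcp_rot: [0.201, 0.98, -0.0, 0.001]
wrist_force: [0.2, 0.0, -0.7]
gripper_width: 0.726
```

```bash
python3 look.py w_rem cream 0.017 426 213 9; python3 - <<'E'
from h import *
p,d,K=cam("top"); cv2.imwrite("pics/t1.png",cv2.resize(p[90:270,130:430,::-1],None,fx=2.5,fy=2.5))
print(blob(cv2.morphologyEx(mask(p,"cream").astype(np.uint8),3,np.ones((5,5))),K,.017,(221,234)))
E
```

```text
expected px [321. 182.] blob [425.4 212.4 115.5  37.1 -23.6] [ 304  129   34  102 3280]
tcp [426.6 212.  161.9] jaw 66.8 dx dy [-1.2  0.4] clock 13.725
(array([471.4, 193.2,  35.9,  18.2,  67.4]), array([221, 208,  16,  12, 120], dtype=int32))
```

View pics/t1.png

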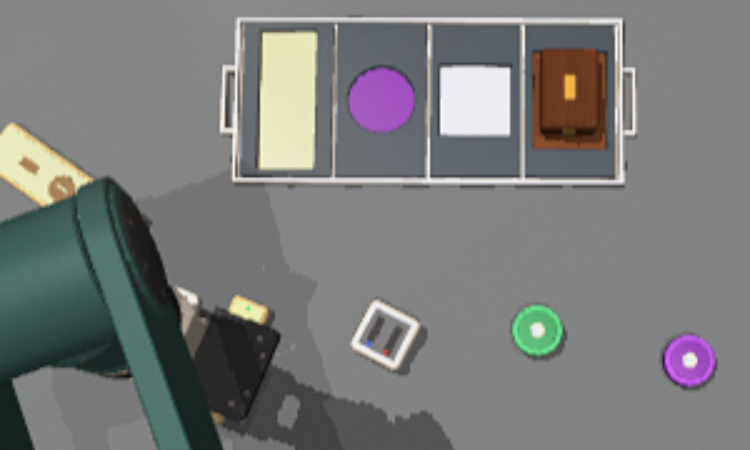

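The case sits in its dish. The remote is centred under the tool and measures 115.5×37 mm, so I'm grasping it.

apply_moves(
  steps=[
    [[0.45, -0.001, 0.0005, -0.06, 0], [0.45, -0.001, 0.0005, -0.115, 0], [0.45, -0.001, 0.0005, -0.145, 0], [0.45, -0.001, 0.0005, -0.158, 0], [0.45, -0.001, 0.0005, -0.159, 0], [-1, -0.001, 0.0005, -0.159, 0], [-1, -0.001, 0.0005, -0.159, 0], [-1, -0.001, 0.0005, -0.159, 0], [-1, -0.001, 0.0005, -0.159, 0], [-1, -0.001, 0.0005, -0.159, 0], [-1, -0.001, 0.0005, -0.159, 0]],
  ],
)

```text
clock: 15.15
tool_pos: [0.426, 0.2127, 0.0036]
tcp_rot: [0.201, 0.98, -0.0, 0.002]
wrist_force: [-1.3, -0.9, 5.6]
gripper_width: 0.381
```

apply_moves(
  steps=[
    [[-1, 0, 0, 0.01, 0], [-1, 0, 0, 0.04, 0], [-1, 0, 0, 0.08, 0], [-1, 0.04, -0.01, 0.1, 5], [-1, 0.09, -0.02, 0.1, 11], [-1, 0.14, -0.03, 0.1, 17], [-1, 0.19, -0.04, 0.1, 22.4], [-1, 0.235, -0.052, 0.1, 22.4], [-1, 0.2445, -0.0525, 0.1, 22.4], [-1, 0.2445, -0.0525, 0.1, 22.4], [-1, 0.2445, -0.0525, 0.1, 22.4]],
  ],
)

```text
clock: 16.52
tool_pos: [0.6693, 0.1608, 0.1038]
tcp_rot: [0.006, 1.0, 0.0, 0.001]
wrist_force: [-0.2, -0.2, -0.1]
gripper_width: 0.382
```

```bash
python3 place.py p_rem cream 670 160
```

```text
tcp [669.3 160.9 104. ] jaw 89.3 w 0.37865402781478114 f [-0.1  0.6 -0.3] 16.575
[  476    19   164   155 11405] [556.  98.] [0.5832 0.3704 0.007 ]
[ 290  125   63  189 9681] [321. 215.] [0.6902 0.1608 0.007 ]
[  3 195  20  26 335] [ 13. 208.] [ 0.6783 -0.1388  0.007 ]
exp px dish [[319. 195.]]
```

View pics/p_rem.png

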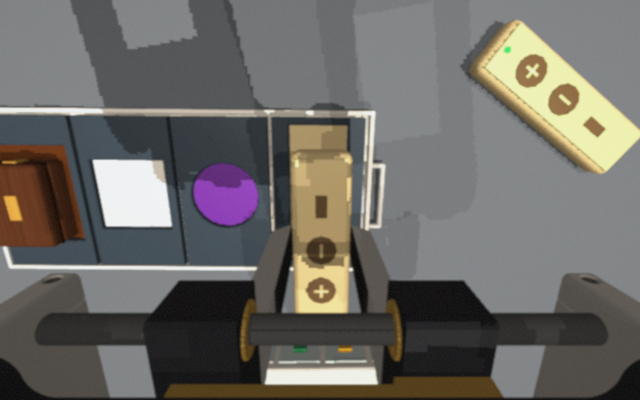

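The remote is held straight over the cream recess (recess cols 290–349, near edge row 125). I'm lowering it.

apply_moves(
  steps=[
    [[-1, 0.001, -0.0005, -0.05, 0], [-1, 0.001, -0.0005, -0.078, 0], [-1, 0.001, -0.0005, -0.087, 0], [-1, 0.001, -0.0005, -0.091, 0], [-1, 0.001, -0.0005, -0.0925, 0], [-1, 0.001, -0.0005, -0.094, 0], [-1, 0.001, -0.0005, -0.094, 0]],
  ],
)

```text
clock: 17.45
tool_pos: [0.6708, 0.1604, 0.0108]
tcp_rot: [0.006, 1.0, 0.0, 0.002]
wrist_force: [0.6, 0.6, -0.3]
gripper_width: 0.378
```

apply_moves(
  steps=[
    [[-1, 0, 0, -0.0005, 0], [-1, 0, 0, -0.001, 0], [-1, 0, 0, -0.001, 0]],
  ],
)

```text
clock: 17.82
tool_pos: [0.6707, 0.1604, 0.0097]
tcp_rot: [0.006, 1.0, 0.0, 0.002]
wrist_force: [-0.4, 0.1, -0.5]
gripper_width: 0.383
```

apply_moves(
  steps=[
    [[-1, 0, 0, -0.001, 0], [-1, 0, 0, -0.001, 0], [-1, 0, 0, -0.0015, 0], [-1, 0, 0, -0.0015, 0]],
  ],
)

```text
clock: 18.32
tool_pos: [0.6708, 0.1604, 0.0096]
tcp_rot: [0.006, 1.0, 0.0, 0.002]
wrist_force: [-2.8, -1.1, 5.5]
gripper_width: 0.383
```

apply_moves(
  steps=[
    [[0.1, 0, 0, 0.001, 0], [0.1, 0, 0, 0.001, 0], [0.1, 0, 0, 0.001, 0], [0.1, 0, 0, 0.001, 0], [0.1, 0, 0, 0.03, 0], [0.5, 0, 0, 0.08, 0], [0.5, -0.02, -0.03, 0.12, 0], [0.5, -0.05, -0.075, 0.15, 0], [0.5, -0.085, -0.12, 0.15, 0], [0.5, -0.12, -0.17, 0.15, 0], [0.5, -0.155, -0.22, 0.15, 0], [0.5, -0.19, -0.27, 0.15, 0]],
  ],
)

```text
clock: 19.82
tool_pos: [0.4796, -0.111, 0.1598]
tcp_rot: [0.006, 1.0, 0.0, 0.003]
wrist_force: [1.1, 0.3, 0.6]
gripper_width: 0.754
```

apply_moves(
  steps=[
    [[0.5, -0.03, -0.045, 0, 0], [0.5, -0.062, -0.095, 0, 0], [0.5, -0.062, -0.095, 0, 0], [0.5, -0.062, -0.095, 0, 0]],
  ],
)

```text
clock: 20.32
tool_pos: [0.4178, -0.2057, 0.1598]
tcp_rot: [0.006, 1.0, 0.0, 0.003]
wrist_force: [-0.0, -0.1, 1.1]
gripper_width: 0.748
```

```bash
python3 look.py w_tin violet 0.02 418 -204 9
```

```text
expected px [322. 184.] blob [ 418.5 -206.8   45.8   45.1   44.1] [ 298  163   42   42 1236]
tcp [ 418.1 -205.2  159.8] jaw 89.4 dx dy [ 0.4 -1.6] clock 20.375
```

apply_moves(
  steps=[
    [[0.5, 0, -0.001, -0.06, 0], [0.5, 0, -0.001, -0.115, 0], [0.5, 0, -0.001, -0.144, 0], [0.5, 0, -0.001, -0.155, 0], [0.5, 0, -0.001, -0.156, 0], [-1, 0, -0.001, -0.156, 0], [-1, 0, -0.001, -0.156, 0], [-1, 0, -0.001, -0.156, 0], [-1, 0, -0.001, -0.156, 0], [-1, 0, -0.001, -0.156, 0]],
  ],
  force=15,
)

```text
clock: 21.62
tool_pos: [0.4189, -0.2067, 0.0049]
tcp_rot: [0.006, 1.0, -0.0, 0.004]
wrist_force: [0.1, -0.1, 5.3]
gripper_width: 0.477
```

apply_moves(
  steps=[
    [[-1, 0, 0, 0.01, 0], [-1, 0, 0, 0.04, 0], [-1, 0, 0, 0.08, 0], [-1, 0.03, 0.03, 0.1, 0], [-1, 0.065, 0.07, 0.1, 0], [-1, 0.1, 0.11, 0.1, 0], [-1, 0.135, 0.15, 0.1, 0], [-1, 0.17, 0.19, 0.1, 0], [-1, 0.21, 0.235, 0.1, 0], [-1, 0.25, 0.279, 0.1, 0], [-1, 0.25, 0.279, 0.1, 0], [-1, 0.25, 0.279, 0.1, 0]],
  ],
)

```text
clock: 23.12
tool_pos: [0.6682, 0.072, 0.1041]
tcp_rot: [0.006, 1.0, -0.001, 0.003]
wrist_force: [0.2, -0.2, -0.5]
gripper_width: 0.481
```

```bash
python3 place.py p_tin violet 669 72
```

```text
tcp [668.1  71.4 104.7] jaw 89.3 w 0.477561402259856 f [-0.8 -0.8  0.1] 23.175
[ 282  162   78  118 6572] [320. 221.] [0.6952 0.0711 0.007 ]
exp px dish [[320. 195.]]
```

View pics/p_tin.png

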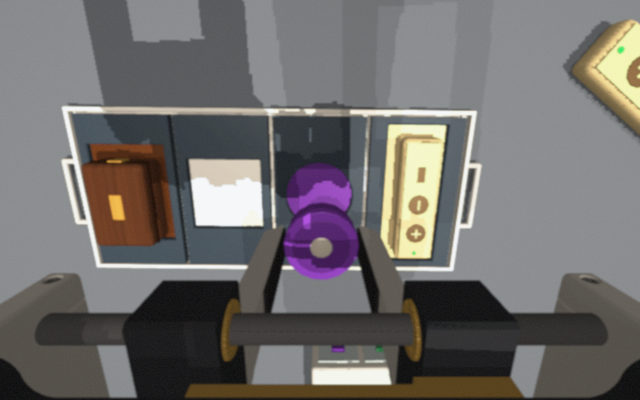

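The tin at (321,241) is held over the violet recess at (320,195). The remote and case lie in their dishes. I'm lowering the tin.

apply_moves(
  steps=[
    [[-1, 0.0005, 0.0005, -0.05, 0], [-1, 0.0005, 0.0005, -0.078, 0], [-1, 0.0005, 0.0005, -0.087, 0], [-1, 0.0005, 0.0005, -0.091, 0], [-1, 0.0005, 0.0005, -0.0925, 0], [-1, 0.0005, 0.0005, -0.0925, 0]],
  ],
)

```text
clock: 23.92
tool_pos: [0.6695, 0.0719, 0.0138]
tcp_rot: [0.006, 1.0, -0.0, 0.005]
wrist_force: [0.6, 0.1, -0.4]
gripper_width: 0.478
```

apply_moves(
  steps=[
    [[-1, 0, 0, -0.001, 0], [-1, 0, 0, -0.0015, 0], [-1, 0, 0, -0.0015, 0]],
  ],
)

```text
clock: 24.3
tool_pos: [0.6695, 0.0719, 0.0123]
tcp_rot: [0.006, 1.0, -0.0, 0.005]
wrist_force: [0.4, -0.2, -1.0]
gripper_width: 0.48
```

apply_moves(
  steps=[
    [[-1, 0, 0, -0.001, 0], [-1, 0, 0, -0.0015, 0], [-1, 0, 0, -0.0015, 0]],
  ],
)

```text
clock: 24.68
tool_pos: [0.6695, 0.0719, 0.011]
tcp_rot: [0.006, 1.0, -0.0, 0.005]
wrist_force: [-0.2, 0.4, 1.3]
gripper_width: 0.482
```

apply_moves(
  steps=[
    [[-1, 0, 0, -0.0007, 0], [-1, 0, 0, -0.0013, 0], [-1, 0, 0, -0.0013, 0]],
  ],
)

```text
clock: 25.05
tool_pos: [0.6695, 0.072, 0.0109]
tcp_rot: [0.006, 1.0, -0.0, 0.005]
wrist_force: [-1.4, -0.3, 5.4]
gripper_width: 0.48
```

apply_moves(
  steps=[
    [[0.3, 0, 0, 0.001, 0], [0.3, 0, 0, 0.001, 0], [0.3, 0, 0, 0.001, 0], [0.3, 0, 0, 0.001, 0], [0.3, 0, 0, 0.03, 0], [0.6, 0, 0, 0.08, 0], [0.6, -0.03, 0, 0.12, -6], [0.6, -0.08, 0, 0.15, -12], [0.6, -0.13, 0, 0.15, -18], [0.6, -0.18, 0, 0.15, -24], [0.6, -0.223, -0.002, 0.15, -26.7], [0.6, -0.223, -0.002, 0.15, -26.7]],
  ],
)

```text
clock: 26.55
tool_pos: [0.4444, 0.0701, 0.1611]
tcp_rot: [0.236, 0.972, -0.001, 0.005]
wrist_force: [-0.0, 0.5, -0.2]
gripper_width: 0.801
```

apply_moves(
  steps=[
    [[0.6, 0, 0, 0, 0], [0.6, 0, 0, 0, 0]],
  ],
)

```text
clock: 26.8
tool_pos: [0.4454, 0.07, 0.1612]
tcp_rot: [0.236, 0.972, -0.001, 0.005]
wrist_force: [0.4, -0.7, 0.3]
gripper_width: 0.8
```

```bash
python3 look.py w_pod white 0.028 447 70 9
```

```text
expected px [321. 186.] blob [440.1  72.3 774.9 337.1  62.6] [     0      0    640    314 120925]
tcp [445.3  70.1 161. ] jaw 62.6 dx dy [-5.2  2.2] clock 26.85
```

View pics/w_pod.png

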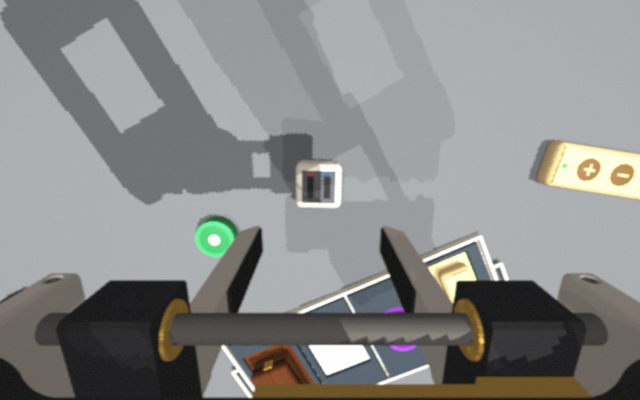

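The pod is square to the jaws, spanning cols 296–341 and rows 160–208. The green tin is well clear.

```bash
python3 - <<'E'
from h import *
p,d,K=cam("wrist"); w=p[150:220,280:360].astype(int); m=(w.min(2)>205).astype(np.uint8) 
m=((d[150:220,280:360]>0)&(d[150:220,280:360]<np.median(d[150:160,350:360])-.012)).astype(np.uint8)
cn=max(cv2.findContours(m,0,1)[0],key=len)+[280,150]
P=toplane(cn,K,.028)[:,:2]*1000; r=cv2.minAreaRect(P.astype(np.float32)); print(r, state()["tool_pos"])
E
```

```text
((443.7963562011719, 68.06281280517578), (49.210418701171875, 48.86052703857422), 62.57302474975586) [0.44523201 0.07002857 0.16090237]
```

apply_moves(
  steps=[
    [[0.6, -0.001, -0.0015, -0.06, 0], [0.6, -0.001, -0.0015, -0.115, 0], [0.6, -0.001, -0.0015, -0.144, 0], [0.6, -0.001, -0.0015, -0.155, 0], [0.6, -0.001, -0.0015, -0.156, 0], [-1, -0.001, -0.0015, -0.156, 0], [-1, -0.001, -0.0015, -0.156, 0], [-1, -0.001, -0.0015, -0.156, 0], [-1, -0.001, -0.0015, -0.156, 0], [-1, -0.001, -0.0015, -0.156, 0]],
  ],
  force=20,
)

```text
clock: 28.15
tool_pos: [0.445, 0.0684, 0.006]
tcp_rot: [0.236, 0.972, -0.001, 0.006]
wrist_force: [-1.0, -1.0, 5.7]
gripper_width: 0.533
```

apply_moves(
  steps=[
    [[-1, 0, 0, 0.01, 0], [-1, 0, 0, 0.04, 0], [-1, 0, 0, 0.08, 0], [-1, 0.03, -0.01, 0.1, 6], [-1, 0.07, -0.025, 0.1, 12], [-1, 0.11, -0.04, 0.1, 18], [-1, 0.15, -0.06, 0.1, 24], [-1, 0.2, -0.075, 0.1, 26.3], [-1, 0.222, -0.085, 0.1, 26.3], [-1, 0.222, -0.085, 0.1, 26.3], [-1, 0.222, -0.085, 0.1, 26.3]],
  ],
)

```text
clock: 29.52
tool_pos: [0.6661, -0.0161, 0.1056]
tcp_rot: [0.009, 1.0, 0.0, 0.005]
wrist_force: [-0.5, 0.1, -1.2]
gripper_width: 0.533
```

```bash
python3 place.py p_pod violet 667 -16.5
```

```text
tcp [666.  -15.9 106. ] jaw 89.0 w 0.5297168624402524 f [-0.   0.  -0.2] 29.575
[ 378  163   66   63 3116] [411. 194.] [0.6681 0.0717 0.007 ]
exp px dish [[320. 194.]]
```

View pics/p_pod.png

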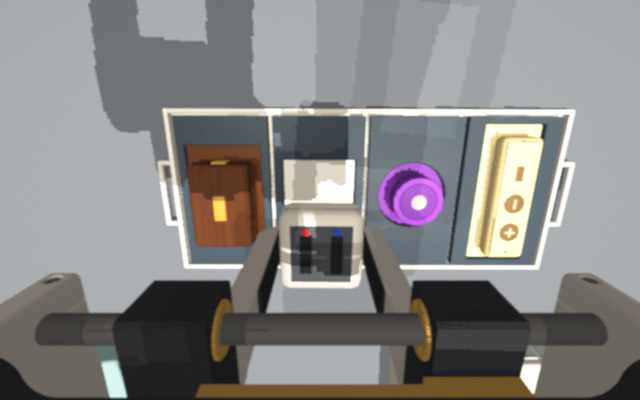

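The pod is held square over the white recess (cols 284–354). The tin and remote are inside their dishes. I'm lowering the pod.

apply_moves(
  steps=[
    [[-1, 0.001, -0.0005, -0.05, 0], [-1, 0.001, -0.0005, -0.078, 0], [-1, 0.001, -0.0005, -0.087, 0], [-1, 0.001, -0.0005, -0.0915, 0], [-1, 0.001, -0.0005, -0.093, 0], [-1, 0.001, -0.0005, -0.093, 0]],
  ],
)

```text
clock: 30.32
tool_pos: [0.6679, -0.0165, 0.0145]
tcp_rot: [0.009, 1.0, 0.0, 0.007]
wrist_force: [0.8, -0.1, -0.5]
gripper_width: 0.531
```

apply_moves(
  steps=[
    [[-1, 0, 0, -0.001, 0], [-1, 0, 0, -0.0015, 0], [-1, 0, 0, -0.0015, 0]],
  ],
)

```text
clock: 30.7
tool_pos: [0.6679, -0.0165, 0.0131]
tcp_rot: [0.009, 1.0, -0.0, 0.007]
wrist_force: [0.3, 0.2, -0.3]
gripper_width: 0.531
```

apply_moves(
  steps=[
    [[-1, 0, 0, -0.001, 0], [-1, 0, 0, -0.0013, 0], [-1, 0, 0, -0.0013, 0]],
  ],
)

```text
clock: 31.08
tool_pos: [0.668, -0.0165, 0.0121]
tcp_rot: [0.009, 1.0, -0.0, 0.007]
wrist_force: [-0.5, 0.5, 0.9]
gripper_width: 0.535
```

apply_moves(
  steps=[
    [[-1, 0, 0, -0.0007, 0], [-1, 0, 0, -0.0013, 0], [-1, 0, 0, -0.0013, 0]],
  ],
)

```text
clock: 31.45
tool_pos: [0.6681, -0.0165, 0.0121]
tcp_rot: [0.009, 1.0, -0.0, 0.007]
wrist_force: [-2.0, -0.3, 5.9]
gripper_width: 0.53
```

Contact at 5.9 N. I'm releasing and retreating clear of the tray for a final look.

apply_moves(
  steps=[
    [[0.4, 0, 0, 0.001, 0], [0.4, 0, 0, 0.001, 0], [0.4, 0, 0, 0.001, 0], [0.4, 0, 0, 0.001, 0], [0.4, 0, 0, 0.03, 0], [0.4, 0, 0, 0.08, 0], [0.4, -0.04, 0, 0.13, 0], [0.4, -0.09, 0, 0.17, 0], [0.4, -0.15, 0.0, 0.2, 0], [0.4, -0.2, 0.0, 0.22, 0], [0.4, -0.25, 0.0, 0.22, 0], [0.4, -0.3, 0, 0.22, 0]],
  ],
)

```text
clock: 32.95
tool_pos: [0.3666, -0.0165, 0.2326]
tcp_rot: [0.009, 1.0, -0.0, 0.008]
wrist_force: [-0.5, 0.3, 1.3]
gripper_width: 0.701
```

apply_moves(
  steps=[
    [[0.4, 0, 0, 0, 0], [0.4, 0, 0, 0, 0], [0.4, 0, 0, 0, 0]],
  ],
)

```text
clock: 33.33
tool_pos: [0.3675, -0.0165, 0.2324]
tcp_rot: [0.009, 1.0, -0.0, 0.007]
wrist_force: [1.5, 0.0, 0.2]
gripper_width: 0.697
```

```bash
python3 - <<'E'
from h import *
p,d,K=cam("top"); cv2.imwrite("pics/t2.png",cv2.resize(p[80:260,200:500,::-1],None,fx=2.5,fy=2.5)); f,cx,cy,E=K
v,u=np.mgrid[0:400,0:640]; r=np.stack([(u-cx)/f*d,(v-cy)/f*d,d],-1)@E[:3,:3].T+E[:3,3]
for n,x,y,a,b,h in(("case",665,-104,30,18,38),("remote",670,160,50,12,23),("tin",669.5,72,14,14,26),("pod",668,-16.5,18,18,34)):
    m=(abs(r[...,0]*1000-x)<a)&(abs(r[...,1]*1000-y)<b); q=r[m]*1000
    A=np.c_[q[:,:2]-[x,y],np.ones(len(q))]; s=np.linalg.lstsq(A,q[:,2],rcond=None)[0]
    print(n,"top z",s[2].round(1),"expect",h,"slope deg",np.degrees(s[:2]).round(1),"range",q[:,2].min().round(),q[:,2].max().round())
    hi=(abs(r[...,0]*1000-x)<72)&(abs(r[...,1]*1000-y)<42)&(r[...,2]*1000>h-7)
    R2=cv2.minAreaRect((r[hi][:,:2]*1000).astype(np.float32)); print("   footprint",np.round(R2[0],1),np.round(R2[1],1),round(R2[2],1))
for n,k,uv in(("green","green",(345,222)),): print(n,blob(mask(p,k),K,.02,uv)[0])
E
```

```text
case top z 38.5 expect 38 slope deg [-0.  -0.1] range 32.0 45.0
   footprint [ 667.6 -101.7] [50.6 77. ] 88.6
remote top z 24.6 expect 23 slope deg [ 0.1 -0.3] range 18.0 31.0
   footprint [665.5 160.8] [ 78.1 138.6] 87.1
tin top z 27.4 expect 26 slope deg [1.2 1.8] range 21.0 35.0
   footprint [671.5  71.5] [45.4 49.5] 34.1
pod top z 35.0 expect 34 slope deg [-0.   0.9] range 30.0 41.0
   footprint [670.  -13.8] [48.2 50.6] 88.8
green [461.4 -71.7  41.6  17.6  78.4]
```

View pics/t2.png

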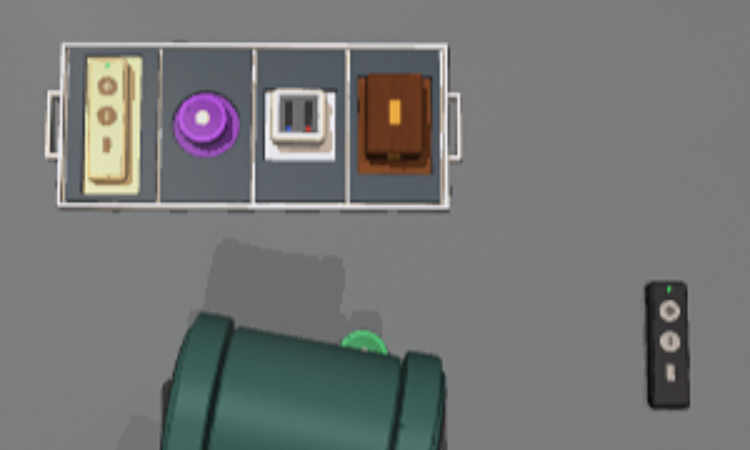

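All four items are in their dishes, level and at the expected heights. The charcoal remote is unmoved. The green tin is partly hidden by the arm, but nothing touched it.

```bash
python3 -c "
from cell import *
print(job_done())"
```

```text
the job is handed in; nothing more can be done
None
```

The tray is packed and handed in at about 33 s of the 90 s allowed. The walnut case, cream remote, violet tin and white pod went into their own dishes in that order. Each was lowered until the wrist felt 5–7 N of contact and only then released. For the remote I used the smallest of the three cream ones, which measured about 116 × 36 mm.

**Failed grasps on the case:** My first two grasps closed above the case, and the second rested on its lid at about 5 N. The fingertips turned out to sit about 5 mm behind the reported TCP, not 19 mm ahead of it as stated. I corrected the grasp height and every later grasp held. The case had not moved.

**Last checks (top camera):**

| Item | Top height measured | Expected | Tilt |
|---|---|---|---|
| Case | 38.5 mm | 38 mm | under 1° |
| Remote | 24.6 mm | 23 mm | under 1° |
| Tin | 27.4 mm | 26 mm | about 2° in noisy depth, with its emblem included |
| Pod | 35.0 mm | 34 mm | about 1° |

- **Placement:** in the last picture all four are upright inside their linings.
- **Remote outline:** the depth outline of the remote came out too large because of depth noise, so I ignored it and relied on its height and the picture.
- **Left in place:** the charcoal remote is where it was. The green tin was partly hidden by the arm in that picture, so I could not re-measure it, but the gripper was never brought down near it.

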